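# Present the wine to the guest

## Robot

A 6-joint arm with a two-finger parallel gripper is mounted at the origin on the work surface. World frame = base frame: x ahead of the robot, y to its left, z up, the work surface at z = 0. Lengths are in m, angles in rad, forces in N, time in s.
With the tool pointing down it reaches from about 0.25 to 0.725 m from the base axis. Payload 4 kg.
Tool frame: the origin (TCP) lies between the finger pads; the fingertips stand 8 mm ahead of it and the grasp point (between the pads) lies 11 mm behind it; z points along the fingers, y is the line along which they close (so a half turn about z gives the same grasp; the last joint's range is limited). The gripper opens to 85 mm and grips with 20 to 120 N. Pads are 22 mm wide; open, the fingers measure 114 mm over their backs; the gripper's body (76 mm by 85 mm) begins 54 mm behind the grasp point. The pads swing forward as they close: fully open they stand 13 mm farther back than shut.
Start: joints at [-1.319, 0.241, 0.005, 1.335, 0, 1.571], TCP at [0.125, -0.484, 0.239] pointing down, gripper open.
Joint ranges: [-2.72, 2.72], [-1.05, 1.87], [-1.09, 1.28], [-1.99, 2.15], [-1.42, 1.44], [-3.14, 3.14]. Speed limits (rad/s): [2.79, 2.79, 3.14, 3.14, 3.14, 3.14].

## Interface

Orientations are given as a unit quaternion [x, y, z, w].
In Python, from station import arm, optics gives the robot as it stands. The module is installed in compiled form; this text tells all that it offers.
- The arm moves only by the tool arm_command, never from a script. Its arguments are lists of equal length, an entry for each row: "delta_rot": the turn, a rotation vector about the tool's x, y, z in rad, a list of three; "delta_pos": the shift along the tool's x, y, z in m, a list of three; "claw": the finger opening in m, from 0 to 0.0854. In form: {"delta_rot": [[wx, wy, wz], ...], "delta_pos": [[tx, ty, tz], ...], "claw": [claw, ...]}. A call has 1 to 20 rows; each row shifts and turns the commanded pose from where the row before left it, along the tool's axes as they then stand; what a row does not reach is not made up. A row lasts 1/10 s, in which the tool goes at most 50 mm and 8.59 degrees, less where a joint would pass 70% of its speed; a pose out of reach is approached as far as the arm can. A call is refused whole if a number of a shift passes 0.05 or a number of a turn 0.15, either way. A call with a gripper value outside its range is refused whole. The fingers move at their own pace and stop on an object; "newtons" is the grip in N (left out, the last holds). Time passes only in rows, so rows that do not move let the fingers close. It gives the time, the measured TCP pose, the force, the opening and the grip force at its end, in the units of the state.
- arm.get_state(): the state, without advancing time (a new reading comes with each control period).
- optics.read_camera(name): name is "side" or "top" or "wrist"; returns the picture (480x640x3 uint8, red, green, blue); there is no depth.
- optics.get_calibration(name): a dict with "fx", "fy", "cx", "cy" (pixels), "world_to_cam" (4x4, takes a point from world to camera coordinates). Camera axes: x right, y up, looking along -z (the intrinsics and any distortion apply to the point x, -y, -z); pixel columns grow to the right and rows downward; lengths in m; the calibration is good to about 2 mm. A picture is of the moment at which its call begins: read the wrist's pose just before it. get_calibration takes no time and is no camera call; for the wrist camera it gives the pose at the moment of the call.
- arm.hand_in(): hands the job in; it is judged then, once.
The state is a dict: "t": time; "qpos": joint angles; "qvel": joint speeds; "joint_efforts": joint torques, N m; "tool_pos": TCP position; "tcp_rot": TCP orientation; "force": force on the tool from outside, world axes, zero at the start; "moment": the same for the moment, N m; "gripper_width": finger opening in m; "finger_force": force on a finger pad.
Only numpy, scipy, OpenCV 4.12 (cv2) and the standard library are available. Lean on these libraries where they do the work, as an engineer would, in place of code of your own. Each camera call takes 0.05 s, during which the arm holds its last target. There are 200 camera calls.

## Task

The guest across the table has ordered the white wine: take that bottle (olive-green glass, gold capsule), lift it upright out of its coaster and present it in the air over the guest's plate, disturbing nothing else on the table. The middle of the label should be above the middle of the plate and about 20 cm above the table top, with the label facing the guest straight across the table and the bottle leaning back about 30 degrees, neck towards you. Do not put it down or let go: finish while holding the bottle still like that for the guest to read.

Things in the scene. Friction and masses are not known exactly. Their poses are not given: they have to be found in the camera images.
- white_bottle: White wine: closed full 375 ml bottle, olive-green glass, gold capsule, cream and gold label on one side. 240 mm tall, 0.72 kg. Body 61 mm diameter to 132 mm, shoulder to 176 mm, straight 28 mm neck to 233 mm, lip 30 mm. Origin: centre of underside; z up the bottle, x out of the label's middle. Loose in its coaster, 6 mm above the table; label starts up to 70 degrees off facing the guest.
- white_label (a point): Middle of the white wine's label, on the glass surface: 70 mm above the bottle's underside, 31.5 mm out from its axis along the bottle's x. The label is 70 mm tall and wraps 120 degrees round the bottle.
- white_top (a point): Centre of the top of the white wine's capsule, on the bottle's axis, 240 mm above its underside.
- coaster_white: Bottle coaster of the white wine, fixed: wooden base with a steel rim, 92 mm outer diameter, 84 mm inside, floor 6 mm and rim 30 mm above the table. Origin on the table at its centre. White and red coasters may stand in either order, at least 13 cm apart.
- place: The guest's place, fixed: a round white dinner plate, 250 mm diameter, rim 20 mm high, with a fork, a knife and chopsticks on a rest beside it, all under 25 mm high. Origin on the table top (z = 0) under the centre of the plate. Its x points straight across the table away from the robot, towards the guest, parallel to the world x; z up.
- red_bottle: The red wine, a bystander: same bottle and label in almost black glass with a claret red capsule, loose in the other coaster. Origin at the centre of its underside.
- wine_glass: Bystander: clear stemmed wine glass, loose, 205 mm tall, bowl 80 mm across, foot 70 mm. Origin at the centre of its underside.
- water_glass: Bystander: clear bellied tumbler, loose, 95 mm tall, 76 mm across. Origin at the centre of its underside.
- side_dish: Bystander: small white dish with a porcelain spoon, loose, 110 mm diameter, 16 mm high, the spoon's handle sticking out to 37 mm high. Origin at the centre of its underside.
- pepper_mill: Bystander: turned wooden pepper mill, loose, 52 mm diameter, 156 mm tall. Origin at the centre of its underside.
Mind the look-alikes: they are no part of the job. Leave any blue or purple look-alike of the white_bottle alone.

How it is judged:
By the outcome, as a careful person would: the job done as asked, in the order asked, and still so for the second after the job is handed in, while the arm keeps its last pose, push and grip.
It also fails if it takes over 42 s, if anything falls off the work surface, if the arm or the gripper's body presses on something with over 40 N, if the wrist force passes 120 N, or if a joint passes its speed limit or range.

## Working session

There is one attempt and no reset: what is moved stays moved. The work goes in short steps, Python scripts to look and compute and a tool call to move; the robot and the scene stay as the last step left them, time stands still between calls to the robot, and variables do not carry over. Pictures are saved under pics/ and viewed, at most 10 in all, crops included, and the job is handed in when it is done.

Besides the shell and the picture viewer there is one more tool, called after ">>>" as name(argument=value, ...) on one line, values as JSON. arm_command: Moves the arm, as the interface text tells. Its arguments: {"type":"object","properties":{"delta_rot":{"type":"array"},"delta_pos":{"type":"array"},"claw":{"type":"array"},"newtons":{"type":"number"}},"required":["delta_rot","delta_pos","claw"]}

```bash
mkdir -p pics; python3 - <<'E'
from station import arm, optics
import cv2,numpy as np
np.set_printoptions(precision=4,suppress=True)
print(arm.get_state())
for n in("side","top","wrist"):
    c=optics.get_calibration(n);print(n,{k:(np.array(v) if k=='world_to_cam' else v) for k,v in c.items()})
    cv2.imwrite(f"pics/{n}0.png",optics.read_camera(n)[:,:,::-1])
E
```

```text
{'t': 0.0, 'qpos': array([-1.319 ,  0.2414,  0.0037,  1.3352,  0.    ,  1.5708]), 'qvel': array([-0.001 , -0.0008,  0.    , -0.0013, -0.0015, -0.0008]), 'joint_efforts': array([  0.0011, -37.232 ,  25.2407,   0.017 ,  -0.0001,  -0.    ]), 'tool_pos': array([ 0.1244, -0.4836,  0.2384]), 'tcp_rot': array([ 0.9921,  0.1256, -0.0001, -0.001 ]), 'force': array([ 0.0224,  0.4716, -0.0038]), 'moment': array([-0.0626, -0.0225, -0.0057]), 'finger_force': 0.0, 'gripper_width': 0.08518764013294403}
side {'fx': 558.1442441116168, 'fy': 558.1442441116168, 'cx': 318.0748637154601, 'cy': 231.6865387974183, 'world_to_cam': array([[-0.8181, -0.5751, -0.0014,  0.4843],
       [ 0.4063, -0.5797,  0.7063, -0.3767],
       [-0.407 ,  0.5772,  0.7079, -1.0653],
       [ 0.    ,  0.    ,  0.    ,  1.    ]])}
top {'fx': 599.8701422788931, 'fy': 599.8701422788931, 'cx': 323.84823358035976, 'cy': 241.64335107798115, 'world_to_cam': array([[ 0.0075, -0.9997, -0.0217, -0.0077],
       [ 0.9938,  0.005 ,  0.1113, -0.6079],
       [-0.1112, -0.0224,  0.9935, -1.4541],
       [ 0.    ,  0.    ,  0.    ,  1.    ]])}
wrist {'fx': 367.3088977005766, 'fy': 367.3088977005766, 'cx': 320.0566915502614, 'cy': 239.32262619856667, 'world_to_cam': array([[ 0.2493, -0.9684, -0.0016, -0.499 ],
       [ 0.9302,  0.24  , -0.2778,  0.0366],
       [ 0.2694,  0.0677,  0.9606, -0.3789],
       [ 0.    ,  0.    ,  0.    ,  1.    ]])}
```

View pics/side0.png

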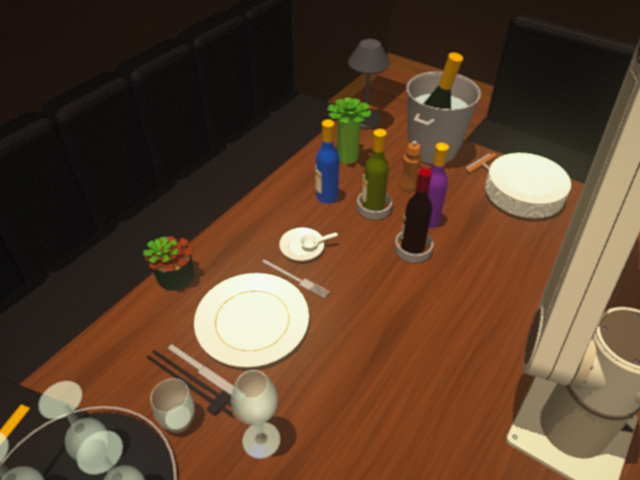

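View pics/top0.png

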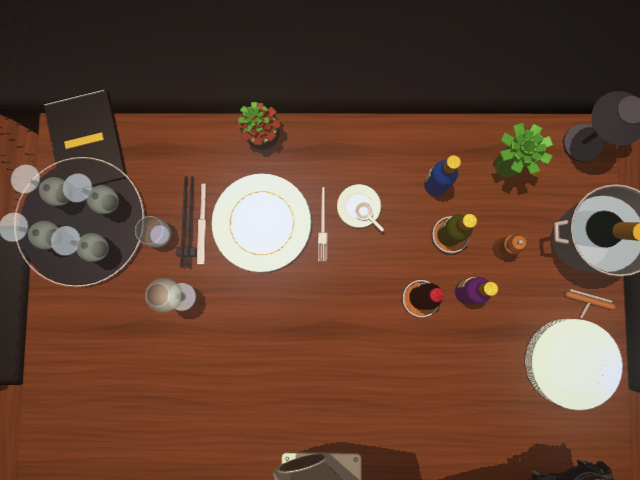

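```bash
cat > h.py <<'E'
from station import arm, optics
import cv2,numpy as np
np.set_printoptions(precision=4,suppress=True)
def ray(c,u,v):
    W=np.array(c['world_to_cam']);R=W[:3,:3];o=-R.T@W[:3,3]
    d=R.T@np.array([(u-c['cx'])/c['fx'],-(v-c['cy'])/c['fy'],-1]);return o,d/np.linalg.norm(d)
def atz(c,u,v,z):
    o,d=ray(c,u,v);return o+d*(z-o[2])/d[2]
def tri(*obs):
    A=np.zeros((3,3));b=np.zeros(3);L=[ray(*x) for x in obs]
    for o,d in L:
        P=np.eye(3)-np.outer(d,d);A+=P;b+=P@o
    p=np.linalg.solve(A,b);return p,max(np.linalg.norm((np.eye(3)-np.outer(d,d))@(p-o)) for o,d in L)
def proj(c,p):
    W=np.array(c['world_to_cam']);q=W[:3,:3]@p+W[:3,3];return np.array([c['cx']-c['fx']*q[0]/q[2],c['cy']+c['fy']*q[1]/q[2]])
E
python3 - <<'E'
from h import *
S=optics.get_calibration("side");T=optics.get_calibration("top");Wc=optics.get_calibration("wrist")
for n,c in(("S",S),("T",T),("W",Wc)):
    print(n,ray(c,320,240))
for n,s,t in[("white top",(380,133),(470,220)),("red top",(424,172),(437,295)),("purple",(441,147),(491,289)),("blue",(328,125),(454,162)),("mill",(413,144),(519,242)),("plate",(252,319),(261,222)),("dish",(302,244),(359,206))]:
    print(n,*tri((S,*s),(T,*t)))
print("coaster",atz(T,451,235,.03),atz(T,422,299,.03),"plate",atz(T,261,222,.02), "wineglass bowl", atz(T,163,295,.2),"water",atz(T,152,231,.09))
im=cv2.imread("pics/side0.png")
a=cv2.resize(im[110:240,300:470],None,fx=4,fy=4,interpolation=cv2.INTER_CUBIC)
cv2.imwrite("pics/c1.png",np.vstack([a]))
print(a.shape)
E
```

```text
S (array([0.1156, 0.6751, 1.0208]), array([ 0.3981, -0.5705, -0.7183]))
T (array([ 0.4424, -0.0373,  1.5122]), array([ 0.1139,  0.0289, -0.9931]))
W (array([ 0.1924, -0.4664,  0.3734]), array([-0.2711, -0.0683, -0.9601]))
white top [ 0.6335 -0.3192  0.2413] 0.0009603676627857843
red top [ 0.4757 -0.2458  0.2435] 0.0030105571231438225
purple [ 0.4896 -0.3607  0.2358] 0.00327160786128763
blue [ 0.763  -0.2892  0.2301] 0.001602543867877994
mill [ 0.5996 -0.4498  0.145 ] 0.0029058383750513203
plate [0.6605 0.1569 0.0078] 0.00031301883775059695
dish [ 0.7033 -0.091   0.01  ] 0.0015473827758257725
coaster [ 0.6265 -0.3189  0.03  ] [ 0.4681 -0.2456  0.03  ] plate [0.6585 0.1551 0.02  ] wineglass bowl [0.4698 0.3442 0.2   ] water [0.6253 0.4086 0.09  ]
(520, 680, 3)
```

View pics/c1.png

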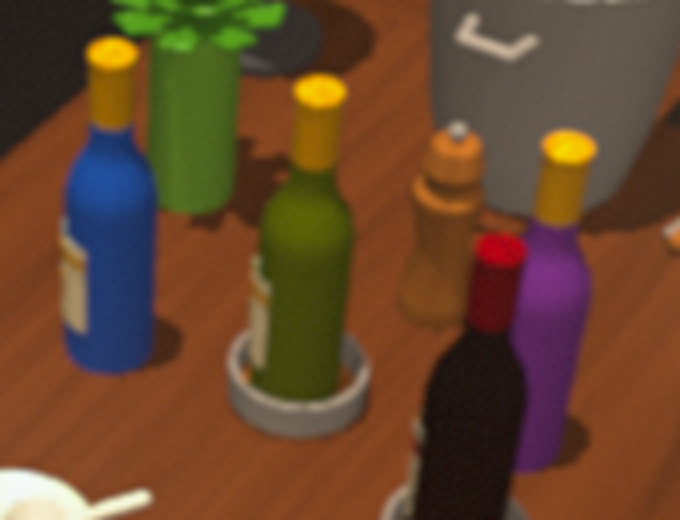

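View pics/wrist0.png

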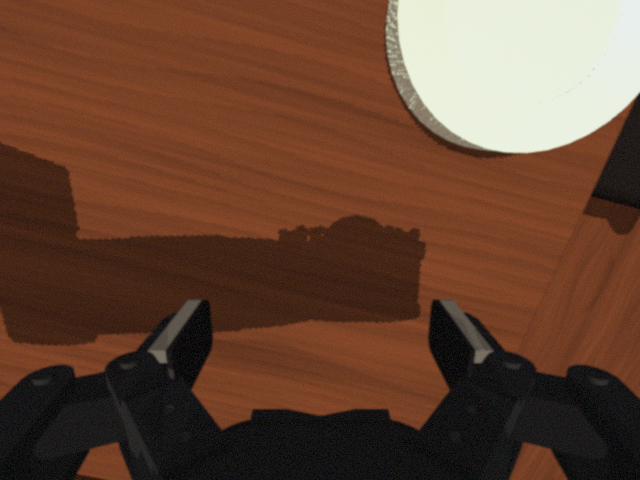

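```bash
python3 - <<'E'
from h import *
S=optics.get_calibration("side");T=optics.get_calibration("top")
im=np.mean([optics.read_camera("side").astype(float) for _ in range(3)],0)
for v in range(176,206,4): print(v,[tuple(im[v,u].astype(int)) for u in range(359,392,1)][:14])
ax=np.array([.632,-.319,.006])
for psi in (5,15,25,35):
    a=np.radians(psi+60)
    print(psi,[proj(S,ax+[.0308*np.cos(a),.0308*np.sin(a),h]) for h in(.035,.07,.105)])
for h in(.035,.07,.105): print("axis",proj(S,ax+[0,0,h]))
E
```

```text
176 [(np.int64(127), np.int64(66), np.int64(32)), (np.int64(128), np.int64(66), np.int64(31)), (np.int64(129), np.int64(67), np.int64(31)), (np.int64(132), np.int64(83), np.int64(43)), (np.int64(134), np.int64(107), np.int64(62)), (np.int64(116), np.int64(109), np.int64(63)), (np.int64(81), np.int64(82), np.int64(41)), (np.int64(61), np.int64(65), np.int64(14)), (np.int64(61), np.int64(65), np.int64(9)), (np.int64(64), np.int64(67), np.int64(12)), (np.int64(65), np.int64(68), np.int64(10)), (np.int64(65), np.int64(68), np.int64(9)), (np.int64(67), np.int64(70), np.int64(13)), (np.int64(68), np.int64(71), np.int64(13))]
180 [(np.int64(127), np.int64(68), np.int64(31)), (np.int64(130), np.int64(68), np.int64(31)), (np.int64(133), np.int64(70), np.int64(31)), (np.int64(140), np.int64(82), np.int64(38)), (np.int64(145), np.int64(101), np.int64(55)), (np.int64(142), np.int64(114), np.int64(71)), (np.int64(128), np.int64(113), np.int64(71)), (np.int64(106), np.int64(100), np.int64(56)), (np.int64(83), np.int64(83), np.int64(37)), (np.int64(68), np.int64(72), np.int64(20)), (np.int64(64), n
[... 3688 characters left out ...]
np.int64(66), np.int64(68), np.int64(14)), (np.int64(67), np.int64(69), np.int64(13)), (np.int64(66), np.int64(69), np.int64(12)), (np.int64(67), np.int64(69), np.int64(14)), (np.int64(67), np.int64(69), np.int64(12)), (np.int64(67), np.int64(70), np.int64(15))]
5 [array([365.2548, 200.0619]), array([366.0461, 189.9502]), array([366.8652, 179.4848])]
15 [array([366.5262, 201.1822]), array([367.3412, 191.0678]), array([368.1848, 180.5991])]
25 [array([368.063 , 202.1532]), array([368.906 , 192.0366]), array([369.7787, 181.5649])]
35 [array([369.8183, 202.9435]), array([370.693 , 192.8252]), array([371.5983, 182.3511])]
axis [374.9959 196.1787]
axis [375.9475 186.076 ]
axis [376.9321 175.6227]
```

>>> arm_command(delta_rot=[[0, 0, 0], [0, 0, 0], [0, 0, 0]], delta_pos=[[0, 0, -0.04], [0, 0, -0.04], [0, 0, -0.02]], claw=[0.085, 0.085, 0.085])

```text
t: 0.6
tool_pos: [0.1248, -0.485, 0.3427]
tcp_rot: [0.992, 0.126, 0.0, 0.002]
force: [-0.2, -0.3, 0.1]
gripper_width: 0.0849
finger_force: 0.0
```

>>> arm_command(delta_rot=[[0, 0, 0], [0, 0, 0], [0, 0, 0], [0, 0, 0], [0, 0, 0], [0, 0, 0], [0, 0, 0], [0, 0, 0], [0, 0, 0], [0, 0, 0], [0, 0, 0], [0, 0, 0], [0, 0, 0], [0, 0, 0], [0, 0, -0.06], [0, 0, 0], [0, 0, 0]], delta_pos=[[0.02, 0, 0], [0.04, -0.003, 0], [0.04, -0.003, 0], [0.04, -0.003, 0], [0.04, -0.003, 0], [0.04, -0.003, 0], [0.04, -0.003, 0], [0.04, -0.003, 0], [0.04, -0.003, 0], [0.04, -0.003, 0], [0.04, -0.003, 0], [0.04, -0.003, 0], [0.04, -0.002, 0], [0.03, -0.002, 0], [0.002, 0, 0], [0, 0, 0], [0, 0, 0]], claw=[0.085, 0.085, 0.085, 0.085, 0.085, 0.085, 0.085, 0.085, 0.085, 0.085, 0.085, 0.085, 0.085, 0.085, 0.085, 0.085, 0.085])

```text
t: 2.3
tool_pos: [0.6304, -0.316, 0.339]
tcp_rot: [0.988, 0.155, -0.0, -0.0]
force: [-0.3, 0.4, -1.2]
gripper_width: 0.0848
finger_force: 0.0
```

```bash
python3 - <<'E'
from h import *
s=arm.get_state();c=optics.get_calibration("wrist");im=optics.read_camera("wrist")
print(s['tool_pos'],s['tcp_rot'],s['qpos'])
cv2.imwrite("pics/w1.png",im[:,:,::-1])
for h in (.246,.2,.138): print(proj(c,np.array([.632,-.319,h])))
E
```

```text
[ 0.6304 -0.316   0.339 ] [ 0.988   0.1546 -0.0003 -0.0001] [-0.4646  0.756   1.0911  1.9066 -0.0002  2.3665]
[325.4494 244.7317]
[324.6097 227.2274]
[323.8213 210.793 ]
```

View pics/w1.png

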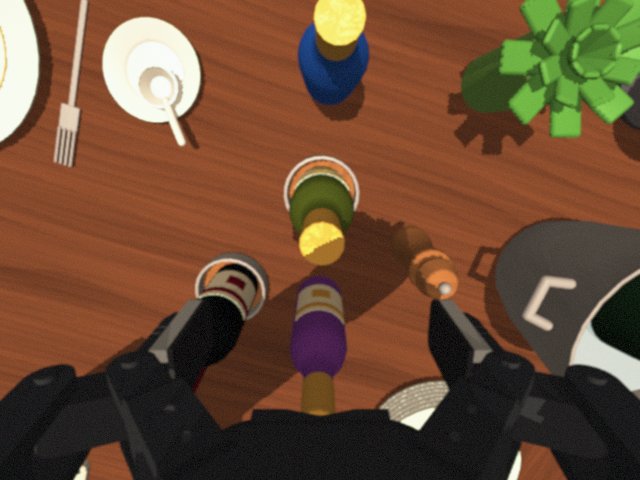

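```bash
python3 - <<'E'
from h import *
c=optics.get_calibration("wrist");S=optics.get_calibration("side");T=optics.get_calibration("top")
print(atz(c,322,243.5,.246),tri((c,322,243.5),(S,380,133),(T,470,220)),tri((c,322,243.5),(S,379.8,132.7)))
im=cv2.imread("pics/w1.png")
cv2.imwrite("pics/c2.png",cv2.resize(im[150:270,272:372],None,fx=5,fy=5,interpolation=cv2.INTER_CUBIC))
ax=np.array([.632,-.319,.006])
for psi in (8,18,28):
  print(psi,[proj(c,ax+[.0308*np.cos(a),.0308*np.sin(a),.105]).round(1) for a in np.radians([psi-60,psi,psi+60])])
E
```

```text
[ 0.6316 -0.317   0.246 ] (array([ 0.6322, -0.3175,  0.2437]), np.float64(0.0016022144735190187)) (array([ 0.6323, -0.3163,  0.2449]), np.float64(0.0012848227416977056))
8 [array([352.4, 194.3]), array([328.7, 174.3]), array([299.4, 185.2])]
18 [array([350.2, 189.4]), array([323.3, 173.9]), array([296.4, 189.7])]
28 [array([347.2, 185. ]), array([317.8, 174.4]), array([294.2, 194.5])]
```

View pics/c2.png

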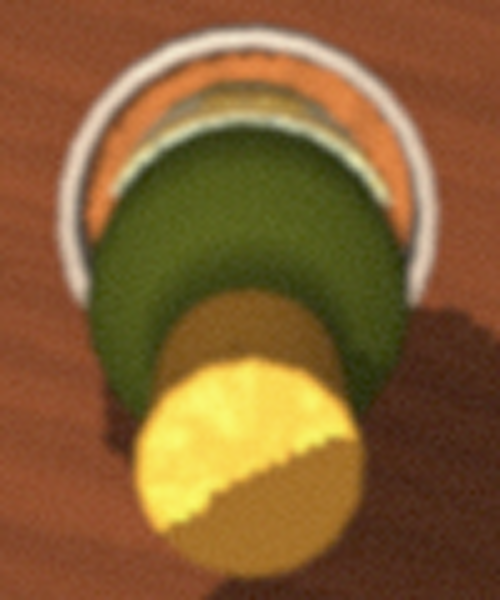

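>>> arm_command(delta_rot=[[0, 0, -0.14], [0, 0, -0.14], [0, 0, -0.14], [0, 0, -0.14], [0, 0, -0.14], [0, 0, -0.14], [0, 0, -0.14], [0, 0, -0.14], [0, 0, -0.14], [0, 0, -0.14], [0, 0, -0.14], [0, 0, -0.14], [0, 0, -0.14], [0, 0, -0.14], [0, 0, -0.14], [0, 0, -0.14], [0, 0, -0.14], [0, 0, -0.14], [0, 0, -0.14], [0, 0, -0.14]], delta_pos=[[0, 0, 0], [0, 0, 0], [0, 0, 0], [0, 0, 0], [0, 0, 0], [0, 0, 0], [0, 0, 0], [0, 0, 0], [0, 0, 0], [0, 0, 0], [0, 0, 0], [0, 0, 0], [0, 0, 0], [0, 0, 0], [0, 0, 0], [0, 0, 0], [0, 0, 0], [0, 0, 0], [0, 0, 0], [0, 0, 0]], claw=[0.085, 0.085, 0.085, 0.085, 0.085, 0.085, 0.085, 0.085, 0.085, 0.085, 0.085, 0.085, 0.085, 0.085, 0.085, 0.085, 0.085, 0.085, 0.085, 0.085])

```text
t: 4.35
tool_pos: [0.6294, -0.3166, 0.3409]
tcp_rot: [0.013, 1.0, -0.0, 0.001]
force: [0.3, -0.5, 0.1]
gripper_width: 0.0849
finger_force: 0.0
```

>>> arm_command(delta_rot=[[0, 0, -0.105], [0, 0, -0.105], [0, 0, -0.105], [0, 0, 0], [0, 0, 0], [0, 0, 0], [0, 0, 0], [0, 0, 0], [0, 0, 0], [0, 0, 0], [0, 0, 0]], delta_pos=[[0, 0, 0], [0, 0, 0], [-0.002, -0.001, 0], [0, 0, 0], [0, 0, 0.02], [0, 0, 0.02], [0, 0, 0.02], [0, 0, 0.02], [0, 0, 0.02], [0, 0, 0], [0, 0, 0]], claw=[0.085, 0.085, 0.085, 0.085, 0.085, 0.085, 0.085, 0.085, 0.085, 0.085, 0.085])

```text
t: 5.45
tool_pos: [0.6321, -0.3167, 0.24]
tcp_rot: [-0.141, 0.99, 0.0, -0.0]
force: [0.6, 0.4, 1.2]
gripper_width: 0.0847
finger_force: 0.0
```

```bash
python3 - <<'E'
from h import *
s=arm.get_state();c=optics.get_calibration("wrist");im=optics.read_camera("wrist")
print(s['tool_pos'],s['tcp_rot'],s['qpos'])
cv2.imwrite("pics/w2.png",im[:,:,::-1])
print(proj(c,np.array([.632,-.317,.246])),proj(c,s['tool_pos']))
E
```

```text
[ 0.6321 -0.3167  0.24  ] [-0.141   0.99    0.     -0.0001] [-0.4645  0.6951  0.7192  1.595   0.     -0.7475]
[319.0401 321.5548] [319.6937 314.6923]
```

View pics/w2.png

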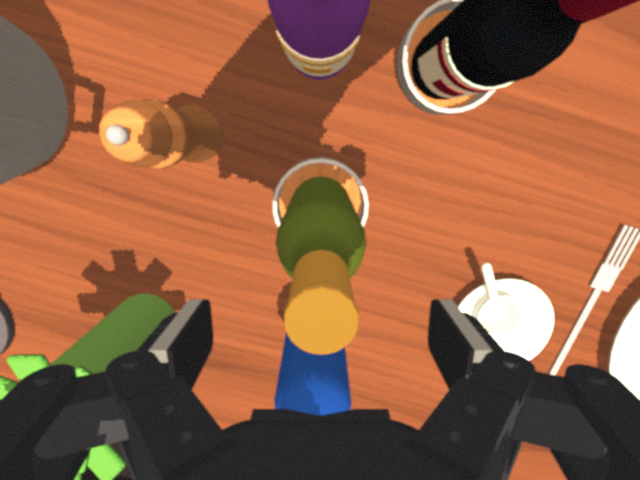

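>>> arm_command(delta_rot=[[0, 0, 0], [0, 0, 0], [0, 0, 0], [0, 0, 0], [0, 0, 0], [0, 0, 0], [0, 0, 0], [0, 0, 0], [0, 0, 0], [0, 0, 0], [0, 0, 0], [0, 0, 0]], delta_pos=[[0, 0, 0.02], [0, 0, 0.02], [0, 0, 0.002], [0, 0, 0], [0, 0, 0], [0, 0, 0], [0, 0, 0], [0, 0, 0], [0, 0, 0], [0, 0, 0], [0, 0, 0], [0, 0, 0]], claw=[0.085, 0.085, 0.085, 0.06, 0.05, 0.04, 0.035, 0.03, 0.025, 0.015, 0.01, 0.01], newtons=100)

```text
t: 6.7
tool_pos: [0.633, -0.3164, 0.1982]
tcp_rot: [-0.142, 0.99, -0.0, 0.001]
force: [-0.6, 0.9, 5.5]
gripper_width: 0.0261
finger_force: 97.9
```

>>> arm_command(delta_rot=[[0, 0, 0], [0, 0, 0], [0, 0, 0], [0, 0, 0], [0, 0, 0], [0, 0, 0], [0, 0, 0], [0, 0, 0], [0, 0, 0], [0, 0, 0]], delta_pos=[[0, 0, 0], [0, 0, -0.005], [0, 0, -0.01], [0, 0, -0.015], [0, 0, -0.02], [0, 0, -0.02], [0, 0, -0.015], [0, 0, -0.01], [0, 0, -0.005], [0, 0, 0]], claw=[0.01, 0.01, 0.01, 0.01, 0.01, 0.01, 0.01, 0.01, 0.01, 0.01], newtons=110)

```text
t: 7.7
tool_pos: [0.6329, -0.3167, 0.2971]
tcp_rot: [-0.142, 0.99, 0.0, -0.0]
force: [0.5, -0.8, -6.2]
gripper_width: 0.0255
finger_force: 108.6
```

```bash
python3 - <<'E'
from h import *
from scipy.spatial.transform import Rotation as R
s=arm.get_state();print(s['tool_pos'],s['tcp_rot'],s['qpos'],s['force'])
Rt=R.from_quat(s['tcp_rot'])
# target tool: z=(.5,0,-.866), x=-(.866,0,.5)
z=np.array([.5,0,-np.sqrt(.75)]);x=-np.array([np.sqrt(.75),0,.5]);y=np.cross(z,x)
Rg=R.from_matrix(np.c_[x,y,z]);print(Rg.as_quat(),"rel",(Rt.inv()*Rg).as_rotvec())
E
```

```text
[ 0.6329 -0.3167  0.2971] [-0.1421  0.9899  0.     -0.0001] [-0.4639  0.7193  0.9104  1.7622 -0.0001 -0.749 ] [ 0.5306 -0.8353 -6.2126]
[-0.      0.9659  0.      0.2588] rel [ 0.0747 -0.5203  0.2785]
```

>>> arm_command(delta_rot=[[0, 0, 0.04], [0, 0, 0.08], [0, 0, 0.08], [0, 0, 0.065], [0, 0, 0.02], [0, 0, 0], [0, 0, 0], [0, 0, 0], [0, 0, 0], [0, 0, 0], [0, 0, 0], [0, 0, 0], [0, 0, 0], [0, 0, 0], [0, 0, 0], [0, 0, 0], [0, 0, 0], [0, 0, 0], [0, 0, 0]], delta_pos=[[0, 0, 0], [0, 0, 0], [0, 0, 0], [0, 0, 0], [0, 0, 0], [0, 0.01, 0], [0, 0.02, 0], [0.005, 0.03, 0], [0.005, 0.04, 0], [0.005, 0.045, 0], [0.005, 0.045, 0], [0.005, 0.045, 0], [0.005, 0.045, 0], [0.005, 0.045, 0], [0.005, 0.04, 0], [0.005, 0.04, 0], [0.005, 0.035, 0], [0.005, 0.02, 0], [0.005, 0.01, 0]], claw=[0.01, 0.01, 0.01, 0.01, 0.01, 0.01, 0.01, 0.01, 0.01, 0.01, 0.01, 0.01, 0.01, 0.01, 0.01, 0.01, 0.01, 0.01, 0.01])

```text
t: 9.6
tool_pos: [0.5714, 0.1563, 0.2971]
tcp_rot: [-0.002, 1.0, 0.0, -0.0]
force: [0.3, 0.0, -6.2]
gripper_width: 0.0255
finger_force: 109.0
```

>>> arm_command(delta_rot=[[0, 0, 0], [0, -0.03, 0], [0, -0.05, 0], [0, -0.06, 0], [0, -0.06, 0], [0, -0.06, 0], [0, -0.06, 0], [0, -0.06, 0], [0, -0.06, 0], [0, -0.05, 0], [0, -0.034, 0], [0, 0, 0], [0, 0, 0], [0, 0, 0]], delta_pos=[[0, 0, 0], [0, 0, 0], [0, 0, 0], [0, 0, 0], [0, 0, 0], [0, 0, 0], [0, 0, 0], [0, 0, 0], [0, 0, 0], [0, 0, 0], [0, 0, 0], [0, 0, 0], [0, 0, 0], [0, 0, 0]], claw=[0.01, 0.01, 0.01, 0.01, 0.01, 0.01, 0.01, 0.01, 0.01, 0.01, 0.01, 0.01, 0.01, 0.01])

```text
t: 11.0
tool_pos: [0.5728, 0.1528, 0.2973]
tcp_rot: [0.0, 0.966, -0.0, 0.259]
force: [-0.3, 0.6, -5.7]
gripper_width: 0.0256
finger_force: 109.1
```

```bash
python3 - <<'E'
from h import *
from scipy.spatial.transform import Rotation as R
s=arm.get_state();print(s['tool_pos'],s['qpos'],s['force'],s['moment'])
M=R.from_quat(s['tcp_rot']).as_matrix();print(M)
S=optics.get_calibration("side");T=optics.get_calibration("top")
a=optics.read_camera("side");b=optics.read_camera("top")
b0=np.array([.6665,.156,.1237]);bz=np.array([-.5,0,.866]);bx=np.array([.866,0,.5]);by=np.array([0,1,0])
f=lambda c,r,h,d:proj(c,b0+bz*h+r*(bx*np.cos(np.radians(d))+by*np.sin(np.radians(d))))
for n,c,i in(("s",S,a),("t",T,b)):
    i=cv2.resize(i[:,:,::-1],None,fx=4,fy=4,interpolation=cv2.INTER_CUBIC)
    for r,h,d in[(0,240,0),(31,70,0)]+[(31,h,d) for h in(35,105) for d in(-60,60)]+[(30.5,0,d) for d in range(0,360,45)]+[(15,240,d) for d in range(0,360,60)]:
        p=f(c,r/1e3,h/1e3,d);cv2.circle(i,tuple(int(v) for v in p*4+1.5),2,(255,0,255),-1)
    p=f(c,0,.12,0)*4;x,y=int(max(p[0]-300,0)),int(max(p[1]-300,0));cv2.imwrite(f"pics/f_{n}.png",i[y:y+600,x:x+600])
E
```

```text
[0.5728 0.1528 0.2973] [ 0.3453  0.0461 -0.209   0.8188 -0.1705  0.3028] [-0.259   0.6088 -5.7212] [-0.0226  1.3638  0.0205]
[[-0.8663  0.0009  0.4995]
 [ 0.0006  1.     -0.0007]
 [-0.4995 -0.0003 -0.8663]]
```

View pics/f_s.png

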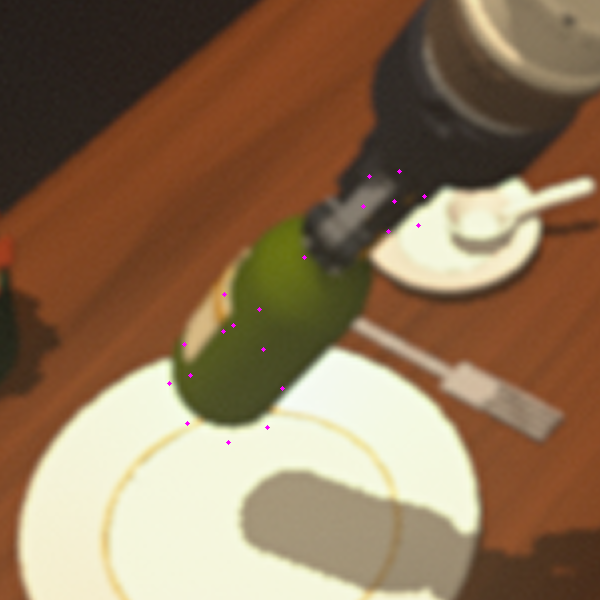

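View pics/f_t.png

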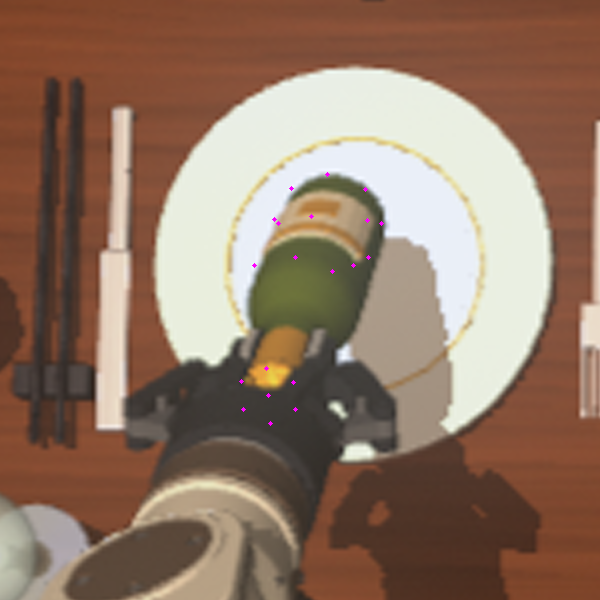

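```bash
cat > fit.py <<'E'
from h import *
from scipy.optimize import minimize
from scipy.spatial.transform import Rotation as R
K=4
prof=[(0,30.5),(132,30.5),(143,28.5),(152,25)]
C={n:optics.get_calibration(n) for n in("side","top")}
I={n:cv2.resize(np.mean([optics.read_camera(n) for _ in range(4)],0).astype(np.float32),None,fx=K,fy=K,interpolation=cv2.INTER_CUBIC) for n in C}
B0=np.array([.572,.154,.125])
def P(c,p): 
    W=np.array(c['world_to_cam']);q=p@W[:3,:3].T+W[:3,3]
    return (np.c_[c['cx']-c['fx']*q[:,0]/q[:,2],c['cy']+c['fy']*q[:,1]/q[:,2]]+.5)*K-.5
def pose(x): # dx mm of label point, lean deg, side tilt deg, roll deg
    Rb=R.from_euler('yxz',[-x[3],x[4],x[5]],degrees=True).as_matrix()
    lab=np.array([.6595,.156,.20])+np.array(x[:3])/1e3
    return Rb,lab-Rb@[.0315,0,.07],lab
a=np.radians(np.arange(0,360,6));la=np.radians(np.arange(-60,61,4))
def poly(n,x):
    c=C[n];Rb,o,_=pose(x)
    pts=np.concatenate([np.c_[r*np.cos(a),r*np.sin(a),0*a+h] for h,r in prof])/1e3
    hull=cv2.convexHull(P(c,pts@Rb.T+o).astype(np.float32))
    W=np.array(c['world_to_cam']);cam=-W[:3,:3].T@W[:3,3];cb=Rb.T@(cam-o)
    m=la[(np.cos(la)*cb[0]+np.sin(la)*cb[1])>.0305]
    if len(m)<2: return hull,None
    L=np.r_[np.c_[np.cos(m)*.0307,np.sin(m)*.0307,0*m+.035],np.c_[np.cos(m)*.0307,np.sin(m)*.0307,0*m+.105][::-1]]
    return hull,P(c,L@Rb.T+o)
M={}
for n,i in I.items():
    r,g,b=i[...,0],i[...,1],i[...,2];m=((r<g*1.04)&(b<.55*g)&(g>28)).astype(np.uint8)
    h,_=poly(n,[0,0,3,30,0,0]);w=np.zeros_like(m);cv2.fillPoly(w,[h.astype(int)],1)
    w=cv2.dilate(w,np.ones((61,61),np.uint8));M[n]=m*w
def ren(n,x):
    h,l=poly(n,x);w=np.zeros(M[n].shape,np.uint8);S=16
    cv2.fillPoly(w,[np.round(h*S).astype(int)],1,shift=4)
    if l is not None: cv2.fillPoly(w,[np.round(l*S).astype(int)],0,shift=4)
    return w
def cost(x):
    t=0
    for n in C:
        w=ren(n,x);Rb,o,_=pose(x)
        # ignore region beyond the 152 mm ring
        p0,p1=P(C[n],np.array([o,o+Rb[:,2]*.148]));d=(p1-p0)
        key=np.add.outer(np.arange(w.shape[0])*d[1],np.arange(w.shape[1])*d[0])<p1@d
        t+=((w!=M[n])&key).sum()/w.sum()
    return t
best=None
for lean in(26,30):
    s=np.array([0,0,3,lean,0,0.]);sim=np.vstack([s]+[s+np.eye(6)[k]*v for k,v in enumerate([5,5,5,4,3,8])])
    q=minimize(cost,s,method='Nelder-Mead',options=dict(initial_simplex=sim,xatol=.05,fatol=1e-4,maxiter=500))
    print(q.x,q.fun)
    if best is None or q.fun<best.fun: best=q
out=[]
for n in C:
    v=I[n][:,:,::-1].clip(0,255).astype(np.uint8).copy();h,l=poly(n,best.x)
    cs,_=cv2.findContours(M[n],0,1);cv2.drawContours(v,cs,-1,(255,0,0),1)
    cv2.polylines(v,[h.astype(int)],True,(255,0,255),1)
    if l is not None: cv2.polylines(v,[l.astype(int)],True,(0,255,255),1)
    x,y=h.reshape(-1,2).mean(0).astype(int)-200;out.append(v[y:y+400,x:x+400])
import sys;cv2.imwrite(sys.argv[1],np.hstack(out))
E
python3 fit.py pics/fit1.png
```

```text
[ 1.0131 -3.4768  8.6729 30.2378 -2.4737 -0.9805] 0.7324681685216481
[ 0.4243 -1.5432 10.1025 30.2635 -3.0706  1.4915] 0.7290034129077252
```

View pics/fit1.png

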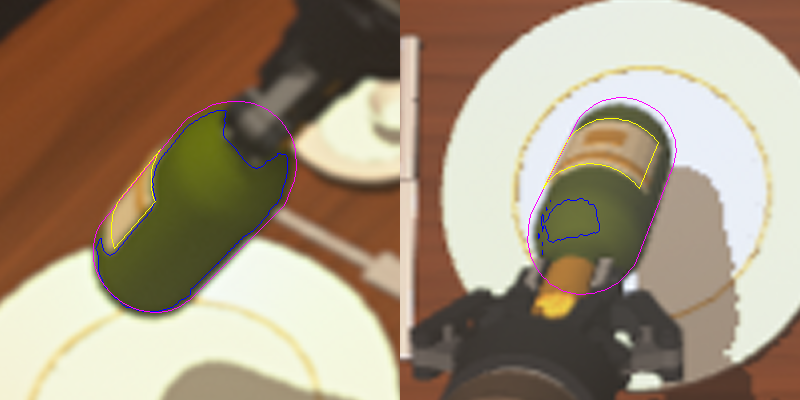

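```bash
sed -i 's/(b<.55\*g)&(g>28)/(b<.85*g)\&(g>22)\&(g<140)/' fit.py
sed -i 's/    M\[n\]=m\*w/&/; s/M\[n\]=m\*w/m=m*w;k,lb,st,_=cv2.connectedComponentsWithStats(m);M[n]=(lb==1+st[1:,4].argmax()).astype(np.uint8);print(n,st[1:,4].max(),w.sum())/' fit.py
cat >> fit.py <<'E'
for n in C: 
    w=ren(n,best.x);print(n,w.sum(),((w==1)&(M[n]==0)).sum(),((w==0)&(M[n]==1)).sum())
E
python3 fit.py pics/fit2.png; python3 -c "
from h import *
i=optics.read_camera('top');print([list(map(int,i[v,u])) for v,u in ((int(0),0),)])
f=cv2.imread('pics/f_t.png')[:,:,::-1];print(f[270,270:390:10].tolist())"
```

```text
side 20763 56792
top 11009 43392
[ 0.4446 -2.9876  7.3424 29.813  -0.551  -0.1429] 0.18067796235840228
[ 0.094  -2.7249  8.2346 30.0346 -0.5784 -0.2751] 0.17537164020930757
side 25802 5115 76
top 15458 4462 13
[[30, 24, 21]]
[[96, 100, 58], [102, 107, 60], [104, 110, 60], [104, 110, 61], [101, 106, 60], [96, 101, 61], [91, 94, 61], [83, 85, 59], [79, 81, 60], [75, 76, 59], [76, 76, 63], [171, 155, 137]]
```

>>> arm_command(delta_rot=[[0, 0, 0], [0, 0, 0], [0, 0, 0], [0, 0, 0], [0, 0, 0], [0, 0, 0], [0, 0, 0]], delta_pos=[[0.002, 0.001, 0.003], [0.002, 0.002, 0.0035], [0, 0, 0], [0, 0, 0], [0, 0, 0], [0, 0, 0], [0, 0, 0]], claw=[0.01, 0.01, 0.01, 0.01, 0.01, 0.01, 0.01])

```text
t: 12.65
tool_pos: [0.5725, 0.1565, 0.2899]
tcp_rot: [-0.0, 0.966, 0.0, 0.259]
force: [0.3, -0.4, -6.6]
gripper_width: 0.0256
finger_force: 109.0
```

```bash
python3 fit.py pics/fit3.png; python3 -c "
from h import *
s=arm.get_state();print(s['t'],s['tool_pos'],s['tcp_rot'],s['force'],abs(s['qvel']).max(),s['finger_force'])"
```

```text
side 20516 56792
top 10894 43392
[-0.7817  0.4279  1.8078 29.28   -0.0525 -0.0866] 0.17732161210890673
[-0.7022  0.9276  2.6491 29.8609 -0.5651  0.6908] 0.17758300031926144
side 25940 5498 74
top 15156 4282 20
13.05 [0.5724 0.1565 0.2897] [-0.0001  0.9659  0.      0.259 ] [-0.4932 -0.4038 -5.9454] 0.0023837709578707626 109.0357893705368
```

Within 1–3 mm and 1 degree of the target, and held still.

```bash
python3 -c "
from station import arm
print(arm.hand_in())"
```

```text
the job is handed in; nothing more can be done
None
```

I handed the job in with the white wine held still over the plate. By the camera fit, the middle of its label is within about 1 mm sideways of the plate's middle, about 20 cm above the table (up to 3 mm high), facing the guest and leaning back about 30 degrees.

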